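# Air the bagel keeper and ease its lid shut

### The job

Air the bagel keeper, working its yellow lid only by the red lever pad in front of it and never touching the lid: press the pad right down so that the lid stands fully open, keep it there for three seconds, then let the lever rise slowly under the fingers, over two or three seconds, so that the lid closes fully without slamming. Only then press the green button beside the lever right down and let it spring back, to restart the freshness timer, and take the hand away. It is all done by touch: pick nothing up, and leave the bagels, cup, spatula and tub around it where they are.

Things in the scene. Friction and masses are not known exactly. Their poses are not given: they have to be found in the camera images.
- keeper: the bagel keeper, a fixed steel box 220 mm deep (its x), 260 wide (its y), 130 high, with a yellow lid. Origin: on the table right below the lever pad at rest. x points level from the pad to the box, whose front wall begins at x = 130 mm; y runs along that wall; z up. A steel block at the wall (x 45 to 130, y -125 to -75, 58 mm high) carries the green button. Yaw varies
- lever_pad (a point): middle of the upper face of the red lever pad (50 mm along keeper x, 70 along y, 10 thick), where it is now: about 114 mm above the table at rest, 62 pressed right down. Its arm (24 mm wide) runs to a level pivot at keeper x = 118 mm, y = 0, z = 85. The pad's centre stays 118 mm from the pivot, this point 6 mm above it; arm slopes 0.2 rad up at rest, 0.25 down when pressed
- lever (a joint): the lever's angle, rad: 0 at rest (pad up, lid shut), 0.45 at its stop (pad right down, lid open). Pressing straight down takes about 3 to 11 N at the pad, then it meets the stop; the space below is empty. It springs back up, driven by the lid's weight, when let go
- lid (a joint): the lid's angle, rad: 0 shut, 1.08 fully open; always 2.4 times the lever's angle. The yellow lid (222 by 264 by 6 mm) is hinged on the box's far (keeper +x) rim, 131 mm above the table, and swings up and away from the lever. Let go when open, it slams shut in a fraction of a second; falling faster than 1.5 rad/s counts as a slam
- lid_edge (a point): middle of the lid's free front edge, on its upper side: 137 mm above the table when shut. The lid must not be touched by the robot
- button_top (a point): centre of the top of the green push button, 26 mm across, that stands upright on the block at the right of the lever (keeper y = -100 mm)
- button (a joint): how far the green button is pressed, m: 0 out, 0.006 right down, which takes 4 N; it springs back
- bagel_a: a loose bagel, a ring 97 mm across and 35 mm high, lying flat; origin: centre of its underside. To be left alone; stands on the table at the left of the lever pad, 30 mm or more from it
- bagel_b: a loose bagel, a ring 97 mm across and 35 mm high, lying flat; origin: centre of its underside. To be left alone; on the black tray
- bagel_c: a loose bagel, a ring 97 mm across and 35 mm high, lying flat; origin: centre of its underside. To be left alone; on the black tray
- bagel_d: a loose bagel, a ring 97 mm across and 35 mm high, lying flat; origin: centre of its underside. To be left alone; on the black tray
- cup: a loose open steel cup, 66 mm across the rim, 55 mm high, standing on the table on the robot's side of the button; origin: centre of its underside. To be left alone
- tub: a loose clear plastic tub, 160 by 120 by 75 mm, on the white scale at the robot's right; its rim is about 161 mm above the table; origin: centre of its underside. To be left alone
- spatula: a loose spatula lying flat on the table at the right near the robot, under 40 mm high; origin: its middle. To be left alone

How it is judged:
By the outcome, as a careful person would: the job done as asked, in the order asked, and still so for the second after the job is handed in, with the robot touching nothing.
It also fails if it takes over 56 s, if anything falls off the work surface, if the arm or the gripper's body presses on something with over 40 N, if the wrist force passes 120 N, or if a joint passes its speed limit or range.

### The arm

A 6-joint arm with a two-finger parallel gripper is mounted at the origin on the work surface. World frame = base frame: x ahead of the robot, y to its left, z up, the work surface at z = 0. Lengths are in m, angles in degrees, forces in N, time in s.
With the tool pointing down it reaches from about 0.225 to 0.875 m from the base axis. Payload 3.4 kg.
Tool frame: the origin (TCP) lies at the very end of the fingers, on their centre line; the grasp point (between the pads) lies 19 mm behind it (env.pinch_z is the distance from the TCP to the grasp point, in m); z points along the fingers, y is the line along which they close (so a half turn about z gives the same grasp; the last joint's range is limited). The gripper opens to 85 mm and grips with 20 to 120 N. Pads are 22 mm wide; open, the fingers measure 114 mm over their backs; the gripper's body (76 mm by 85 mm) begins 54 mm behind the grasp point. The pads swing forward as they close: fully open they stand 13 mm farther back than shut.
Start: joints at [-80.271, 15.808, 86.224, -0, 77.962, -6.933], TCP at [0.165, -0.551, 0.206] pointing down, gripper open.
Joint ranges: [-165.64, 165.64], [-43.16, 119.46], [12.63, 154.43], [-67.54, 247.53], [6.08, 155.33], [-154.97, 154.97]. Speed limits (degrees/s): [147.25, 147.25, 180, 180, 180, 180].

### API

Orientations are given as a 3x3 rotation matrix whose columns are the frame's x, y, z axes.
In Python, from station import env gives the robot as it stands.
- The arm moves only by the shell command python3 -m jog 'ROWS' [FORCE]. ROWS is JSON, a list that holds one entry, the list of rows, each a list of 5 numbers: the shift along the tool's x, y, z in cm, then the turn about the tool's z in degrees, then the opening, from -1 (shut) to 1 (fully open). A call has 1 to 12 rows; each row is the pose to reach, as a shift and turn from the pose commanded when the call began, along the tool's axes at that moment; what a row does not reach only later rows make up. A row lasts 1/12 s, in which the tool goes at most 41.7 mm and 7.16 degrees, less where a joint would pass 70% of its speed; a pose out of reach is approached as far as the arm can. A call with a gripper value outside its range is refused whole. The fingers move at their own pace and stop on an object; FORCE is the grip in N (left out, the last holds). Time passes only in rows, so rows that repeat a pose let the fingers close. It gives the time, the measured TCP pose, the force, the opening and the grip force at its end, in the units of the state.
- env.sense(): the state, without advancing time (a new reading comes with each control period).
- env.capture(name): name is "scene" or "top" or "wrist"; returns the picture (480x640x3 uint8, red, green, blue); there is no depth.
- env.camera_params(name): a dict with "fx", "fy", "cx", "cy" (pixels), "origin" and "orientation" of the camera in the world. Camera axes: x right, y up, looking along -z (the intrinsics and any distortion apply to the point x, -y, -z); pixel columns grow to the right and rows downward; lengths in m; the calibration is good to about 2 mm. A picture is of the moment at which its call begins: read the wrist's pose just before it. camera_params takes no time and is no camera call; for the wrist camera it gives the pose at the moment of the call.
- env.hand_in(): hands the job in; it is judged then, once.
The state is a dict: "time_s": time; "joint_positions": joint angles; "dq": joint speeds; "joint_efforts": joint torques, N m; "tool_pos": TCP position; "tool_rot": TCP orientation; "contact_force": force on the tool from outside, world axes, zero at the start; "ft_torque": the same for the moment, N m; "opening": finger opening in m; "grasp_force": force on a finger pad.
Only numpy, scipy, OpenCV 4.12 (cv2) and the standard library are available. Lean on these libraries where they do the work, as an engineer would, in place of code of your own. Each camera call takes 0.05 s, during which the arm holds its last target. There are 200 camera calls.

## Working session

There is one attempt and no reset: what is moved stays moved. The work goes in short steps, Python scripts to look and compute and a shell command to move; the robot and the scene stay as the last step left them, time stands still between calls to the robot, and variables do not carry over. Pictures are saved under pics/ and viewed, at most 10 in all, crops included, and the job is handed in when it is done.

```bash
mkdir -p pics; ls
python3 - <<'E'
from station import env
import cv2
for n in("scene","top"):
    cv2.imwrite(f"pics/{n}0.png",env.capture(n)[:,:,::-1]); print(n,env.camera_params(n))
s=env.sense(); print(s["tool_rot"],s["time_s"])
E
```

```text
pics
scene {'fx': 513.037529099728, 'fy': 513.037529099728, 'cx': 316.6327005526672, 'cy': 228.8092650056394, 'origin': array([ 1.00507135, -0.8122209 ,  1.24191424]), 'orientation': array([[ 0.83907716, -0.42083714,  0.34473992],
       [ 0.54382332,  0.63216068, -0.55193213],
       [ 0.01434252,  0.65059125,  0.75929264]])}
top {'fx': 523.1297570761195, 'fy': 523.1297570761195, 'cx': 311.242586292384, 'cy': 242.1321652178396, 'origin': array([0.36173596, 0.01373832, 1.56271703]), 'orientation': array([[ 0.01192354,  0.99530412, -0.09606009],
       [-0.99977917,  0.01352913,  0.01608046],
       [ 0.01730456,  0.09584714,  0.99524564]])}
[[ 9.57999671e-01  2.86769165e-01 -2.77303386e-04]
 [ 2.86769238e-01 -9.57998393e-01  1.57589882e-03]
 [ 1.86262990e-04 -1.58923263e-03 -9.99998720e-01]] 0.1
```

View pics/scene0.png

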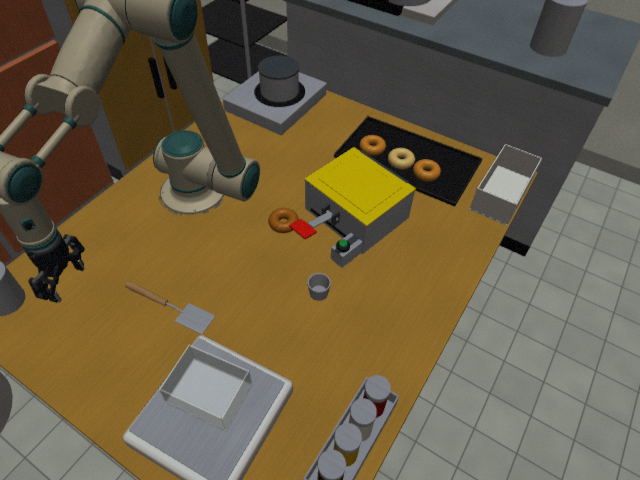

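View pics/top0.png

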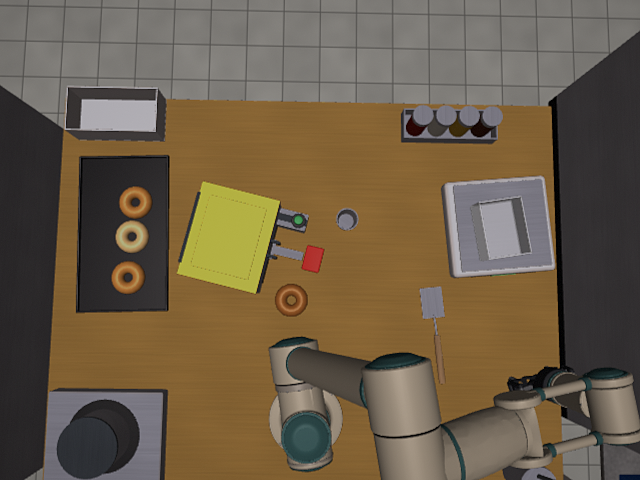

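The scene view shows the red pad at about (304,229), the green button at (343,244) and the cup at (319,286). In the top view the pad is at (313,259), the button at (298,220), the cup at (347,218) and bagel_a at (291,300). Next I'll measure the positions.

```bash
cat > h.py <<'E'
from station import env
import cv2, numpy as np
def ray(n,p,P=None):
    P=P or env.camera_params(n); d=np.array([(p[0]-P["cx"])/P["fx"],-(p[1]-P["cy"])/P["fy"],-1])
    return np.array(P["origin"]),np.array(P["orientation"])@d
def onz(n,p,z,P=None):
    o,d=ray(n,p,P); return o+d*(z-o[2])/d[2]
def tri(p,q,n="scene",m="top"):
    o,d=ray(n,p); o2,e=ray(m,q)
    t=np.linalg.lstsq(np.c_[d,-e],o2-o,rcond=None)[0]; a=o+d*t[0]; b=o2+e*t[1]
    return (a+b)/2,np.linalg.norm(a-b)
def blob(im,col):
    h=cv2.cvtColor(im,cv2.COLOR_BGR2HSV)
    lo,hi={"red":((0,200,100),(6,255,255)),"green":((50,120,50),(85,255,255)),"yellow":((26,180,100),(34,255,255))}[col]
    m=cv2.inRange(h,lo,hi); c=max(cv2.findContours(m,0,2)[0],key=cv2.contourArea)
    M=cv2.moments(c); return (M["m10"]/M["m00"],M["m01"]/M["m00"]),c
E
python3 - <<'E'
from h import *
S,T=cv2.imread("pics/scene0.png"),cv2.imread("pics/top0.png")
for c in("red","green"):
    a,ca=blob(S,c);b,cb=blob(T,c); print(c,a,b,tri(a,b), cv2.contourArea(cb))
p=onz("top",blob(T,"red")[0],.114); g=onz("top",blob(T,"green")[0],.07); print("pad",p,"btn",g)
_,c=blob(T,"yellow"); r=cv2.boxPoints(cv2.minAreaRect(c)); R=np.array([onz("top",q,.137) for q in r]); print(R,np.linalg.norm(np.diff(R,axis=0),axis=1))
for i in range(2): 
    d=R[i+1]-R[i]; print(np.degrees(np.arctan2(d[1],d[0])))
print("cup",onz("top",(347,219),.055),"bagel",onz("top",(291,300),.03))
E
```

```text
red (302.508, 228.3073333333333) (304.0, 268.5) (array([0.43394914, 0.0124521 , 0.07298565]), np.float64(0.010250360315863983)) 1.0
green (342.911877394636, 243.08045977011494) (298.02, 219.65666666666664) (array([0.56990296, 0.02897771, 0.07886437]), np.float64(0.0021255314964045186)) 50.0
pad [0.42796151 0.00950837 0.114     ] btn [0.57026679 0.02844794 0.07      ]Traceback (most recent call last):
  File "<stdin>", line 6, in <module>
  File "h.py", line 16, in blob
    M=cv2.moments(c); return (M["m10"]/M["m00"],M["m01"]/M["m00"]),c
                              ~~~~~~~~^~~~~~~~~
ZeroDivisionError: float division by zero
```

```bash
sed -i 's/(0,200,100)/(0,170,90)/;s/(26,180,100),(34,/(26,130,90),(34,/' h.py
python3 - <<'E'
from h import *
S,T=cv2.imread("pics/scene0.png"),cv2.imread("pics/top0.png")
print(cv2.cvtColor(T,cv2.COLOR_BGR2HSV)[[259,240],[313,230]])
for c in("red","green"):
    a,ca=blob(S,c);b,cb=blob(T,c); print(c,a,b,tri(a,b), cv2.contourArea(cb))
p=onz("top",blob(T,"red")[0],.114); g=onz("top",blob(T,"green")[0],.075); print("pad",p,"btn",g)
m=np.concatenate([c for c in cv2.findContours(cv2.inRange(cv2.cvtColor(T,cv2.COLOR_BGR2HSV),(26,120,60),(34,255,255)),0,2)[0] if cv2.contourArea(c)>100]); r=cv2.boxPoints(cv2.minAreaRect(m)); R=np.array([onz("top",q,.137) for q in r]); print(r,R,np.linalg.norm(np.diff(R,axis=0),axis=1))
for i in range(2): 
    d=R[i+1]-R[i]; print(np.degrees(np.arctan2(d[1],d[0])))
d=g-p;print("btn-pad", d)
print("cup",onz("top",(347,219),.055),"bagel",onz("top",(291,300),.03))
E
```

```text
[[  1 186 177]
 [ 29 157 179]]
red (302.4822134387352, 228.31752305665347) (312.4534574468085, 258.60062056737587) (array([ 0.45649714, -0.01307723,  0.11265779]), np.float64(0.0017402113028230047)) 376.0
green (342.911877394636, 243.08045977011494) (298.02, 219.65666666666664) (array([0.56990296, 0.02897771, 0.07886437]), np.float64(0.0021255314964045186)) 50.0
pad [ 0.45571448 -0.01357583  0.114     ] btn [0.56956829 0.02839867 0.075     ]
[[176.70172 273.12692]
 [201.48993 179.48264]
 [279.79712 200.21103]
 [255.00891 293.85532]] [[0.40998392 0.35442948 0.137     ]
 [0.66893619 0.29572533 0.137     ]
 [0.61425981 0.07878029 0.137     ]
 [0.35659469 0.14128859 0.137     ]] [0.26552299 0.22372898 0.26513883]
-12.772989366009332
-104.14558997022365
btn-pad [ 0.11385382  0.0419745  -0.039     ]
cup [ 0.5763362  -0.11393765  0.055     ] bagel [0.33965494 0.04588382 0.03      ]
```

Keeper yaw is about 76.5°. The pad is at (0.456, -0.013, 0.114) and the button at (0.570, 0.029, about 0.077), 67 mm along keeper x and -100 mm along y. Both agree with the description. Next I move above the pad with the fingers shut, turned +30° to line up with the keeper.

```bash
python3 -m jog '[[[2,-2,0,3,-1],[4,-4,0,6,-1],[7,-7,0,9,-1],[10,-10,0,12,-1],[13,-13,0,15,-1],[16,-16,0,18,-1],[19,-19,0,21,-1],[22,-22,0,24,-1],[25,-25,0,27,-1],[28,-28,0,30,-1],[30,-30,0,30,-1],[30,-30,0,30,-1]]]' 30
python3 - <<'E'
from h import *
s=env.sense(); R=np.array(s["tool_rot"]); print(R, s["joint_positions"])
print("to pad cm",R.T@(np.array([.456,-.0135,.19])-s["tool_pos"])*100)
E
```

```text
time_s: 1.1
tool_pos: [0.3679, -0.1717, 0.2061]
tool_rot: [[0.975, -0.224, 0.001], [-0.224, -0.975, 0.004], [0.0, -0.004, -1.0]]
contact_force: [0.4, 0.6, -1.1]
opening: 0.0003
grasp_force: 0.0
[[ 9.74553267e-01 -2.24152100e-01  1.32910628e-03]
 [-2.24155670e-01 -9.74545303e-01  3.96074418e-03]
 [ 4.07465160e-04 -4.15788289e-03 -9.99991273e-01]] [-35.08032309   0.95974773 104.54696181   0.23806814  74.56152345
  67.80935166]
to pad cm [  5.04180706 -17.3810964    1.68754477]
```

```bash
python3 -m jog '[[[1,-3,0,0,-1],[2,-6,0,0,-1],[3,-9,0,0,-1],[4,-12,0,0,-1],[4.5,-15,0,0,-1],[5,-16.5,1,0,-1],[5,-17.4,1.7,0,-1],[5,-17.4,1.7,0,-1],[5,-17.4,1.7,0,-1]]]'
python3 - <<'E'
from h import *
P=env.camera_params("wrist"); im=env.capture("wrist")[:,:,::-1].copy(); cv2.imwrite("pics/w1.png",im)
cv2.imwrite("pics/s1.png",env.capture("scene")[:,:,::-1][120:300,220:440].repeat(3,0).repeat(3,1))
s=env.sense();print(s["tool_pos"],P["origin"])
for c,z in(("red",.114),("green",.077)):
    try: p,k=blob(im,c); print(c,p,cv2.contourArea(k),onz("wrist",p,z,P),cv2.minAreaRect(k))
    except Exception as e: print(c,e)
E
```

```text
time_s: 1.85
tool_pos: [0.454, -0.0202, 0.1885]
tool_rot: [[0.973, -0.23, -0.003], [-0.23, -0.973, -0.001], [-0.002, 0.001, -1.0]]
contact_force: [0.7, 0.3, 0.6]
opening: -0.0001
grasp_force: 0.0
[ 0.45460219 -0.02088374  0.18936854] [ 0.53052992 -0.038339    0.35610041]
red (307.3124029946133, 240.05185793846434) 7302.0 [ 0.45986149 -0.01432436  0.114     ] ((305.9850158691406, 241.07754516601562), (76.38982391357422, 102.7705307006836), 1.4878674745559692)
green (205.25809485422545, 82.48354158269514) 1240.5 [0.57040445 0.02889909 0.077     ] ((204.99996948242188, 82.49999237060547), (41.047813415527344, 39.10636520385742), 33.6900634765625)
```

View pics/w1.png

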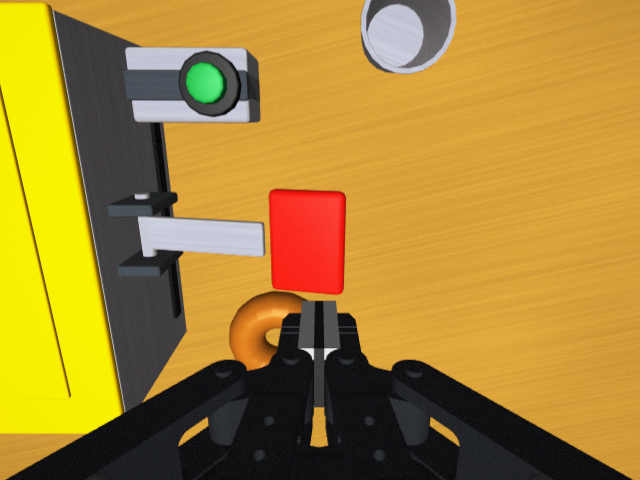

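View pics/s1.png

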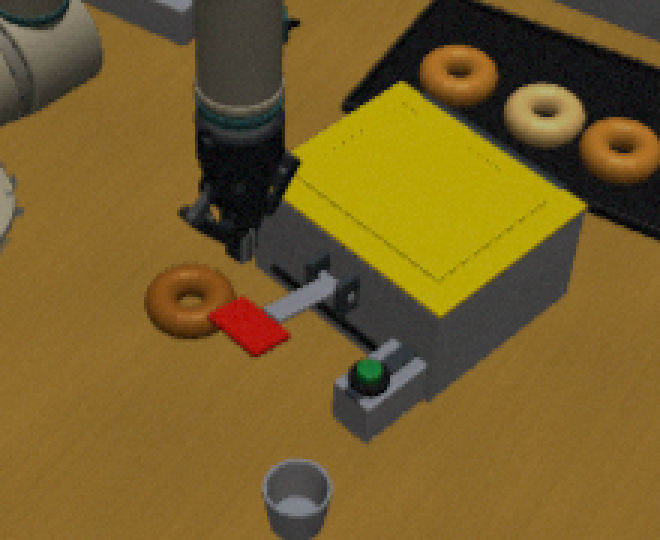

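The wrist view shows the pad whole at (307,240), centre about (0.458, -0.014), and the button at (205,82). The cup and bagel are clear of both. Descending to just above the pad.

```bash
python3 -m jog '[[[0.2,0,1,0,-1],[0.2,0,2,0,-1],[0.2,0,3,0,-1],[0.2,0,4,0,-1],[0.2,0,5,0,-1],[0.2,0,5.5,0,-1],[0.2,0,5.5,0,-1],[0.2,0,5.5,0,-1],[0.2,0,5.5,0,-1]]]'
```

```text
time_s: 2.7
tool_pos: [0.4573, -0.0204, 0.1346]
tool_rot: [[0.973, -0.231, 0.001], [-0.231, -0.973, -0.0], [0.001, 0.0, -1.0]]
contact_force: [-0.0, -0.0, 0.6]
opening: -0.0
grasp_force: 0.0
```

```bash
python3 -m jog '[[[0,-0.6,0.5,0,-1],[0,-0.6,1,0,-1],[0,-0.6,1.5,0,-1],[0,-0.6,2,0,-1],[0,-0.6,2.4,0,-1],[0,-0.6,2.8,0,-1],[0,-0.6,3.2,0,-1],[0,-0.6,3.6,0,-1],[0,-0.6,4,0,-1],[0,-0.6,4.4,0,-1],[0,-0.6,4.8,0,-1],[0,-0.6,5.2,0,-1]]]'
python3 -m jog '[[[0,0,0.3,0,-1],[0,0,0.6,0,-1],[0,0,0.9,0,-1],[0,0,1.2,0,-1],[0,0,1.4,0,-1],[0,0,1.4,0,-1],[0,0,1.4,0,-1]]]'
```

```text
time_s: 3.7
tool_pos: [0.4582, -0.0159, 0.0832]
tool_rot: [[0.973, -0.229, -0.0], [-0.229, -0.973, -0.003], [0.001, 0.003, -1.0]]
contact_force: [-3.8, -5.3, 11.7]
opening: 0.0
grasp_force: 5.4
time_s: 4.28
tool_pos: [0.4585, -0.0164, 0.0693]
tool_rot: [[0.973, -0.229, 0.0], [-0.229, -0.973, -0.004], [0.001, 0.004, -1.0]]
contact_force: [-3.7, -5.1, 9.7]
opening: -0.0
grasp_force: 4.8
```

```bash
python3 -m jog '[[[0,0,0.2,0,-1],[0,0,0.3,0,-1],[0,0,0.4,0,-1],[0,0,0.5,0,-1],[0,0,0.5,0,-1],[0,0,0.5,0,-1]]]'
```

```text
time_s: 4.78
tool_pos: [0.4585, -0.0164, 0.0643]
tool_rot: [[0.973, -0.229, 0.0], [-0.229, -0.973, -0.004], [0.001, 0.004, -1.0]]
contact_force: [-3.3, -5.2, 9.6]
opening: -0.0003
grasp_force: 4.9
```

```bash
python3 -m jog '[[[0,0,0.1,0,-1],[0,0,0.2,0,-1],[0,0,0.2,0,-1],[0,0,0.2,0,-1]]]'; python3 -m jog '[[[0,0,0.1,0,-1],[0,0,0.2,0,-1],[0,0,0.2,0,-1],[0,0,0.2,0,-1]]]'
```

```text
time_s: 5.12
tool_pos: [0.4585, -0.0164, 0.0623]
tool_rot: [[0.973, -0.229, 0.001], [-0.229, -0.973, -0.004], [0.001, 0.004, -1.0]]
contact_force: [-3.0, -5.6, 9.2]
opening: 0.0001
grasp_force: 4.8
time_s: 5.45
tool_pos: [0.4585, -0.0164, 0.0603]
tool_rot: [[0.973, -0.229, 0.001], [-0.229, -0.973, -0.004], [0.001, 0.004, -1.0]]
contact_force: [-2.7, -4.7, 9.7]
opening: -0.0
grasp_force: 4.7
```

```bash
python3 -m jog '[[[0,0,0.1,0,-1],[0,0,0.2,0,-1],[0,0,0.2,0,-1],[0,0,0.2,0,-1]]]'
python3 - <<'E'
from h import *
cv2.imwrite("pics/s2.png",env.capture("scene")[:,:,::-1][100:300,220:440].repeat(3,0).repeat(3,1))
E
```

```text
time_s: 5.78
tool_pos: [0.4585, -0.0164, 0.0582]
tool_rot: [[0.973, -0.229, 0.001], [-0.229, -0.973, -0.004], [0.001, 0.004, -1.0]]
contact_force: [-3.3, -5.5, 9.1]
opening: -0.0
grasp_force: 4.6
```

View pics/s2.png

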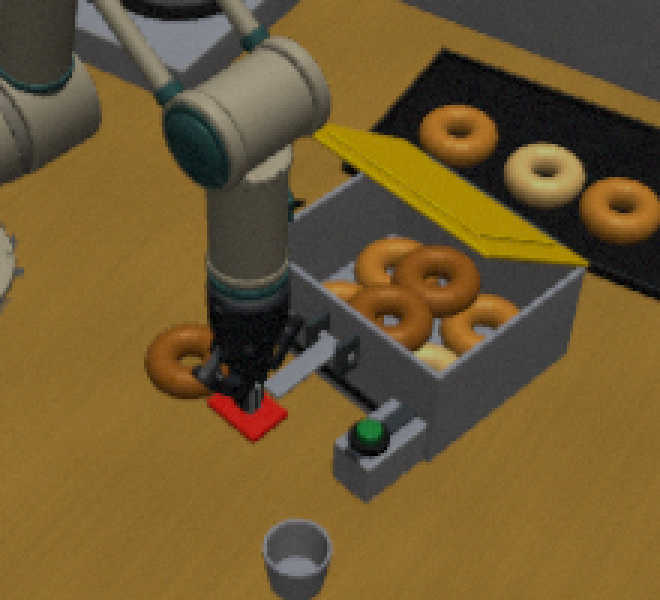

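The lid stands well open, the fingers are on the pad, and bagel_a is clear behind them. The force hasn't risen yet, so the lever isn't at its stop. I'll keep pressing.

```bash
python3 -m jog '[[[0,0,0.1,0,-1],[0,0,0.2,0,-1],[0,0,0.2,0,-1],[0,0,0.2,0,-1]]]'; python3 -m jog '[[[0,0,0.1,0,-1],[0,0,0.1,0,-1],[0,0,0.1,0,-1]]]'
```

```text
time_s: 6.17
tool_pos: [0.4585, -0.0164, 0.0561]
tool_rot: [[0.973, -0.229, 0.0], [-0.229, -0.973, -0.004], [0.001, 0.004, -1.0]]
contact_force: [-2.8, -5.1, 8.2]
opening: 0.0
grasp_force: 4.4
time_s: 6.42
tool_pos: [0.4585, -0.0163, 0.0551]
tool_rot: [[0.973, -0.229, 0.0], [-0.229, -0.973, -0.004], [0.001, 0.004, -1.0]]
contact_force: [-2.8, -5.4, 8.8]
opening: -0.0001
grasp_force: 4.4
```

```bash
python3 -m jog '[[[0,0,0.1,0,-1],[0,0,0.2,0,-1],[0,0,0.2,0,-1]]]'; python3 -m jog '[[[0,0,0.1,0,-1],[0,0,0.2,0,-1],[0,0,0.2,0,-1]]]';python3 - <<'E'
from h import *
P=env.camera_params("wrist"); im=env.capture("wrist")[:,:,::-1]; cv2.imwrite("pics/w2.png",im)
E
```

```text
time_s: 6.67
tool_pos: [0.4585, -0.0162, 0.053]
tool_rot: [[0.973, -0.229, 0.0], [-0.229, -0.973, -0.004], [0.001, 0.003, -1.0]]
contact_force: [-2.5, -4.7, 7.1]
opening: -0.0002
grasp_force: 4.1
time_s: 6.92
tool_pos: [0.4586, -0.0161, 0.051]
tool_rot: [[0.973, -0.229, 0.001], [-0.229, -0.973, -0.003], [0.001, 0.003, -1.0]]
contact_force: [-2.4, -4.7, 7.4]
opening: 0.0002
grasp_force: 4.0
```

View pics/w2.png

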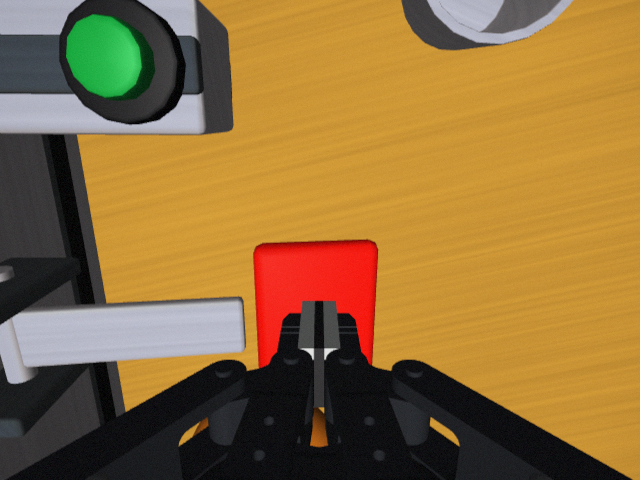

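The fingers sit centred on the pad, with pad columns 255–377 and the fingertip at (320,302). There's still no stop, so I'll continue in small steps.

```bash
python3 -m jog '[[[0,0,0.1,0,-1],[0,0,0.2,0,-1],[0,0,0.2,0,-1]]]'; python3 -m jog '[[[0,0,0.1,0,-1],[0,0,0.1,0,-1],[0,0,0.1,0,-1]]]'
python3 - <<'E'
from h import *
im=env.capture("scene")[:,:,::-1]; cv2.imwrite("pics/s3.png",im[100:300,220:440].repeat(3,0).repeat(3,1))
# expected free-edge corners/edge when fully open / nearly
kx=np.array([.233,.972,0]);ky=np.array([-.972,.233,0]);o=np.array([.458,-.014,0])
P=env.camera_params("scene")
def proj(X):
    c=np.array(P["orientation"]).T@(X-P["origin"]); return np.array([P["cx"]+P["fx"]*c[0]/-c[2],P["cy"]-P["fy"]*c[1]/-c[2]])
for a in(0.9,.95,1.0,1.08):
  for y in(-.132,.132):
    X=o+kx*(.35-.222*np.cos(a)-.006*np.sin(a))+ky*y+np.array([0,0,.131+.222*np.sin(a)+.006*np.cos(a)])
    q=proj(X); print(a,y,q.round(1),((q-[220,100])*3).round())
for y in (-.035,.035):
  for x in(-.025,.025):
    for z in(.062,): print("pad",(proj(o+kx*(x+.002)+ky*y+np.array([0,0,z+.25*x]))-[220,100])*3)
E
```

```text
time_s: 7.22
tool_pos: [0.4586, -0.0159, 0.049]
tool_rot: [[0.973, -0.229, 0.001], [-0.229, -0.973, -0.003], [0.001, 0.003, -1.0]]
contact_force: [-3.2, -4.7, 7.5]
opening: -0.0002
grasp_force: 3.8
time_s: 7.47
tool_pos: [0.4586, -0.0158, 0.048]
tool_rot: [[0.973, -0.23, 0.001], [-0.23, -0.973, -0.003], [0.001, 0.003, -1.0]]
contact_force: [-1.6, -4.3, 6.5]
opening: 0.0
grasp_force: 3.7
0.9 -0.132 [392.5 168.5] [517. 205.]
0.9 0.132 [323.8 123. ] [311.  69.]
0.95 -0.132 [394.9 165.2] [525. 196.]
0.95 0.132 [326.  119.9] [318.  60.]
1.0 -0.132 [397.4 162. ] [532. 186.]
1.0 0.132 [328.3 116.9] [325.  51.]
1.08 -0.132 [401.5 157. ] [545. 171.]
1.08 0.132 [332.1 112.4] [336.  37.]
pad [254.57087099 456.28878406]
pad [291.81034175 421.21416431]
pad [206.98450824 415.77727642]
pad [243.85271378 381.78598736]
```

View pics/s3.png

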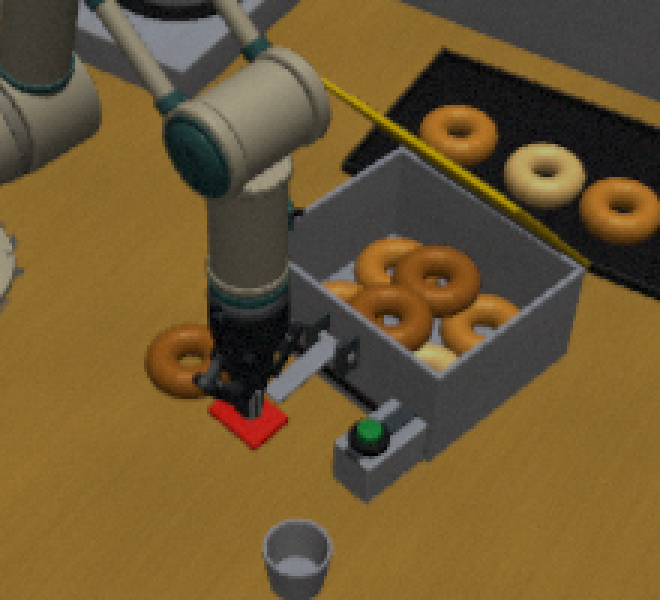

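The lid looks edge-on here, at about 0.85 rad, so it isn't fully open yet even though the TCP is at 0.048. I'll check the fingertip pixel and the pad's height using the wrist camera.

Run:
```python
from h import *
s=env.sense(); P=env.camera_params("wrist"); im=env.capture("wrist")[:,:,::-1].copy(); cv2.imwrite("pics/w3.png",im)
def proj(X):
    c=np.array(P["orientation"]).T@(X-P["origin"]); return np.array([P["cx"]+P["fx"]*c[0]/-c[2],P["cy"]-P["fy"]*c[1]/-c[2]]).round(1)
t=np.array(s["tool_pos"]);R=np.array(s["tool_rot"])
print(P["origin"],s["tool_pos"],"TCP px",proj(t),"tcp -10mm",proj(t-.01*R[:,2]),"-25",proj(t-.025*R[:,2]), "tip +x11",proj(t+.011*R[:,0]),proj(t+.011*R[:,0]-.025*R[:,2]))
h=cv2.cvtColor(im,cv2.COLOR_BGR2HSV); m=cv2.inRange(h,(0,170,90),(6,255,255))
for r in (250,270,290): x=np.where(m[r])[0]; print(r,x.min(),x.max())
ys=np.where(m[:,340])[0];print(ys.min())
kx=np.array([.233,.972,0]);ky=np.array([-.972,.233,0]);o=np.array([.458,-.014,0])
for L in(.3,.35,.4,.45):
    b=L-.2
    C=o+kx*(.118-.118*np.cos(b)-.006*np.sin(b))+np.array([0,0,.085-.118*np.sin(b)+.006*np.cos(b)])
    u=kx*np.cos(b)+np.array([0,0,np.sin(b)])
    print(L,C.round(4),[proj(C+u*i*.025-ky*.035) for i in(1,-1)])
```

```text
[ 0.53463165 -0.03349171  0.2158417 ] [ 0.45866705 -0.01584915  0.0480049 ] TCP px [318.4 295.4] tcp -10mm [318.4 305. ] -25 [318.3 321.5] tip +x11 [318.4 273.6] [318.3 296.9]
250 255 376
270 254 375
290 255 374
241
0.3 [ 0.458  -0.014   0.0792] [array([245.4, 249. ]), array([381. , 245.1])]
0.35 [ 0.4581 -0.0136  0.0733] [array([246.8, 245.1]), array([376.7, 239.6])]
0.4 [ 0.4583 -0.0129  0.0674] [array([247.6, 241.5]), array([371.9, 234.6])]
0.45 [ 0.4585 -0.0119  0.0616] [array([247.7, 238. ]), array([366.6, 230. ])]
```

The pad is at lever ≈0.37, so contact sits about 22 mm behind the nominal TCP. I'll press on until the force rises.

```bash
python3 -m jog '[[[0,0,0.2,0,-1],[0,0,0.4,0,-1],[0,0,0.6,0,-1],[0,0,0.6,0,-1]]]'; python3 -m jog '[[[0,0,0.1,0,-1],[0,0,0.2,0,-1],[0,0,0.2,0,-1]]]';  python3 -m jog '[[[0,0,0.1,0,-1],[0,0,0.1,0,-1],[0,0,0.1,0,-1]]]'
```

```text
time_s: 7.9
tool_pos: [0.4588, -0.0151, 0.0417]
tool_rot: [[0.973, -0.23, 0.001], [-0.23, -0.973, -0.001], [0.001, 0.001, -1.0]]
contact_force: [-0.8, -1.7, 7.5]
opening: -0.0002
grasp_force: 3.5
time_s: 8.15
tool_pos: [0.4589, -0.0148, 0.0397]
tool_rot: [[0.973, -0.23, 0.001], [-0.23, -0.973, -0.001], [0.001, 0.001, -1.0]]
contact_force: [-0.9, -1.3, 6.4]
opening: -0.0004
grasp_force: 3.0
time_s: 8.4
tool_pos: [0.4589, -0.0146, 0.0387]
tool_rot: [[0.973, -0.231, 0.001], [-0.231, -0.973, -0.001], [0.001, 0.0, -1.0]]
contact_force: [-0.9, -0.3, 5.4]
opening: -0.0002
grasp_force: 2.8
```

```bash
python3 -m jog '[[[0,0,0.1,0,-1],[0,0,0.2,0,-1],[0,0,0.2,0,-1]]]'; python3 -m jog '[[[0,0,0.1,0,-1],[0,0,0.1,0,-1],[0,0,0.1,0,-1]]]';  python3 -m jog '[[[0,0,0.1,0,-1],[0,0,0.1,0,-1],[0,0,0.1,0,-1]]]'
```

```text
time_s: 8.65
tool_pos: [0.459, -0.0145, 0.0376]
tool_rot: [[0.973, -0.231, 0.001], [-0.231, -0.973, -0.0], [0.001, 0.0, -1.0]]
contact_force: [-2.9, 0.1, 11.6]
opening: -0.0001
grasp_force: 6.1
time_s: 8.9
tool_pos: [0.4591, -0.0144, 0.0374]
tool_rot: [[0.973, -0.231, 0.002], [-0.231, -0.973, -0.0], [0.002, -0.0, -1.0]]
contact_force: [-4.3, -0.7, 19.1]
opening: 0.0003
grasp_force: 9.6
time_s: 9.15
tool_pos: [0.4591, -0.0144, 0.0372]
tool_rot: [[0.973, -0.23, 0.002], [-0.23, -0.973, -0.0], [0.002, -0.0, -1.0]]
contact_force: [-5.5, -0.3, 26.4]
opening: -0.0002
grasp_force: 13.1
```

The stop is reached: force is climbing while the TCP holds at 0.0374. Now I hold for three seconds with slightly less force.

```bash
for i in 1; do python3 -m jog '[[[0,0,-0.05,0,-1],[0,0,-0.05,0,-1],[0,0,-0.05,0,-1],[0,0,-0.05,0,-1],[0,0,-0.05,0,-1],[0,0,-0.05,0,-1],[0,0,-0.05,0,-1],[0,0,-0.05,0,-1],[0,0,-0.05,0,-1],[0,0,-0.05,0,-1],[0,0,-0.05,0,-1],[0,0,-0.05,0,-1]]]'; done
python3 -m jog '[[[0,0,0,0,-1],[0,0,0,0,-1],[0,0,0,0,-1],[0,0,0,0,-1],[0,0,0,0,-1],[0,0,0,0,-1],[0,0,0,0,-1],[0,0,0,0,-1],[0,0,0,0,-1],[0,0,0,0,-1],[0,0,0,0,-1],[0,0,0,0,-1]]]'
python3 -m jog '[[[0,0,0,0,-1],[0,0,0,0,-1],[0,0,0,0,-1],[0,0,0,0,-1],[0,0,0,0,-1],[0,0,0,0,-1],[0,0,0,0,-1],[0,0,0,0,-1],[0,0,0,0,-1],[0,0,0,0,-1],[0,0,0,0,-1],[0,0,0,0,-1]]]'
python3 - <<'E'
from h import *
im=env.capture("scene")[:,:,::-1]; cv2.imwrite("pics/s4.png",im[100:300,220:440].repeat(3,0).repeat(3,1))
E
```

```text
time_s: 10.15
tool_pos: [0.4591, -0.0144, 0.0373]
tool_rot: [[0.973, -0.231, 0.002], [-0.231, -0.973, -0.0], [0.002, -0.0, -1.0]]
contact_force: [-5.4, 0.2, 22.6]
opening: 0.0
grasp_force: 11.3
time_s: 11.15
tool_pos: [0.4591, -0.0144, 0.0373]
tool_rot: [[0.973, -0.231, 0.002], [-0.231, -0.973, -0.0], [0.002, -0.0, -1.0]]
contact_force: [-5.0, 0.6, 22.2]
opening: -0.0002
grasp_force: 11.3
time_s: 12.15
tool_pos: [0.4591, -0.0144, 0.0373]
tool_rot: [[0.973, -0.231, 0.002], [-0.231, -0.973, -0.0], [0.002, -0.0, -1.0]]
contact_force: [-5.1, 1.1, 23.5]
opening: 0.0
grasp_force: 11.3
```

View pics/s4.png

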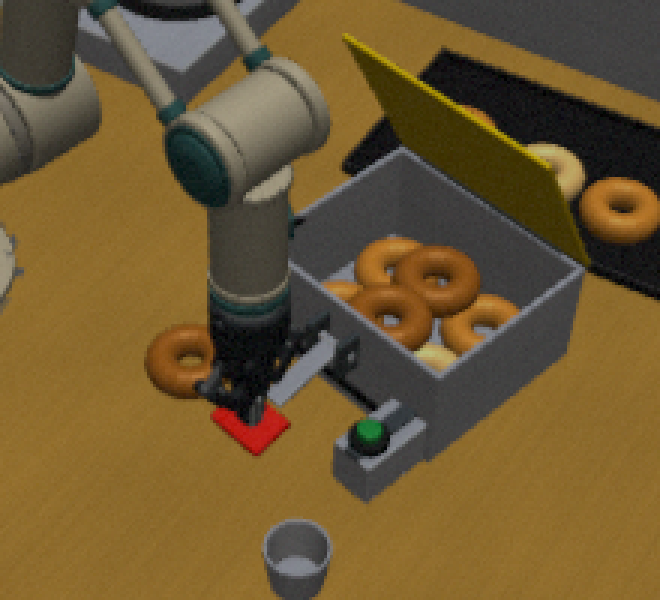

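The lid's free edge runs (345,35) to (550,150), which matches fully open, and it has been held for 3.5 s. Now the slow release at 24 mm/s.

```bash
python3 -m jog '[[[0,0,-0.2,0,-1],[0,0,-0.4,0,-1],[0,0,-0.6,0,-1],[0,0,-0.8,0,-1],[0,0,-1.0,0,-1],[0,0,-1.2,0,-1],[0,0,-1.4,0,-1],[0,0,-1.6,0,-1],[0,0,-1.8,0,-1],[0,0,-2.0,0,-1],[0,0,-2.2,0,-1],[0,0,-2.4,0,-1]]]'
python3 -m jog '[[[0,0,-0.2,0,-1],[0,0,-0.4,0,-1],[0,0,-0.6,0,-1],[0,0,-0.8,0,-1],[0,0,-1.0,0,-1],[0,0,-1.2,0,-1],[0,0,-1.4,0,-1],[0,0,-1.6,0,-1],[0,0,-1.8,0,-1],[0,0,-2.0,0,-1],[0,0,-2.2,0,-1],[0,0,-2.4,0,-1]]]'
python3 -m jog '[[[0,0,-0.2,0,-1],[0,0,-0.4,0,-1],[0,0,-0.6,0,-1],[0,0,-0.8,0,-1],[0,0,-1.0,0,-1],[0,0,-1.2,0,-1],[0,0,-1.4,0,-1]]]'
```

```text
time_s: 13.2
tool_pos: [0.4585, -0.0164, 0.0597]
tool_rot: [[0.973, -0.229, 0.0], [-0.229, -0.973, -0.004], [0.001, 0.004, -1.0]]
contact_force: [-3.1, -6.9, 8.7]
opening: 0.0001
grasp_force: 4.6
time_s: 14.2
tool_pos: [0.4591, -0.0141, 0.084]
tool_rot: [[0.973, -0.231, 0.002], [-0.231, -0.973, 0.0], [0.002, -0.001, -1.0]]
contact_force: [-1.2, 2.8, 9.9]
opening: 0.0001
grasp_force: 4.8
time_s: 14.78
tool_pos: [0.458, -0.0144, 0.0966]
tool_rot: [[0.973, -0.231, -0.001], [-0.231, -0.973, -0.0], [-0.001, 0.0, -1.0]]
contact_force: [0.5, 0.0, 0.6]
opening: 0.0003
grasp_force: 0.0
```

The lever is fully released, with zero force over the last stretch. Rising, moving over the button, and checking that the lid is shut.

```bash
python3 -m jog '[[[0,0,-1.5,0,-1],[0,0,-3,0,-1],[0,0,-4.5,0,-1],[2,-1,-5.5,0,-1],[4,-2.5,-5.5,0,-1],[6,-4,-5.5,0,-1],[8,-5.2,-5.5,0,-1],[9.9,-6.4,-5.5,0,-1],[9.9,-6.4,-5.5,0,-1],[9.9,-6.4,-5.5,0,-1],[9.9,-6.4,-5.5,0,-1]]]'
python3 - <<'E'
from h import *
P=env.camera_params("wrist"); im=env.capture("wrist")[:,:,::-1].copy(); s=env.sense()
p,k=blob(im,"green"); g=onz("wrist",p,.077,P); R=np.array(s["tool_rot"]); print(p,cv2.contourArea(k),g,s["tool_pos"],"shift cm",R.T@(g-s["tool_pos"])*100)
im2=env.capture("scene")[:,:,::-1].copy(); cv2.imwrite("pics/s5.png",np.hstack([im2[100:300,220:440].repeat(2,0).repeat(2,1), cv2.resize(im,(0,0),fx=.5,fy=.5)[:0].reshape(0,320,3) if 0 else cv2.copyMakeBorder(cv2.resize(im,(0,0),fx=.5,fy=.5),0,160,0,0,0)]))
E
```

```text
time_s: 15.7
tool_pos: [0.5683, 0.025, 0.1511]
tool_rot: [[0.973, -0.231, -0.002], [-0.231, -0.973, -0.0], [-0.002, 0.001, -1.0]]
contact_force: [-0.2, -0.2, 0.3]
opening: 0.0003
grasp_force: 0.0
(311.3399916770703, 244.8114856429463) 1201.5 [0.57060912 0.0291093  0.077     ] [0.56817347 0.02486949 0.15132951] shift cm [ 0.15291493 -0.47372647  7.43236462]
```

View pics/s5.png

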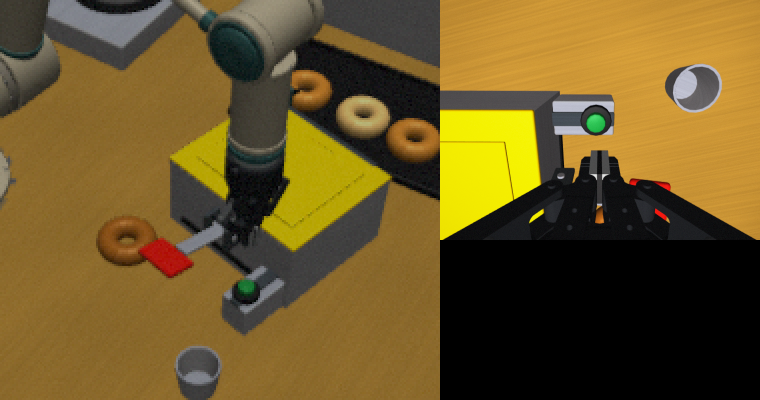

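The lid is shut again, and the button is at (311,245) in the full wrist frame, within 5 mm of the tool axis. Descending on the button.

```bash
python3 -m jog '[[[0.1,-0.2,1,0,-1],[0.1,-0.2,2,0,-1],[0.1,-0.2,3,0,-1],[0.1,-0.2,4,0,-1],[0.1,-0.2,5,0,-1],[0.1,-0.2,6,0,-1],[0.1,-0.2,6.5,0,-1],[0.1,-0.2,6.5,0,-1]]]'
python3 -m jog '[[[0,0,0.3,0,-1],[0,0,0.6,0,-1],[0,0,0.9,0,-1],[0,0,1.2,0,-1],[0,0,1.5,0,-1],[0,0,1.5,0,-1]]]'
python3 -m jog '[[[0,0,0.2,0,-1],[0,0,0.4,0,-1],[0,0,0.5,0,-1],[0,0,0.5,0,-1]]]'
python3 -m jog '[[[0,0,0.1,0,-1],[0,0,0.3,0,-1],[0,0,0.3,0,-1],[0,0,0.3,0,-1]]]'
```

```text
time_s: 16.47
tool_pos: [0.5697, 0.0269, 0.0849]
tool_rot: [[0.973, -0.231, -0.003], [-0.231, -0.973, 0.0], [-0.003, 0.001, -1.0]]
contact_force: [-1.2, -0.2, 0.0]
opening: 0.0
grasp_force: 0.0
time_s: 16.97
tool_pos: [0.5705, 0.0268, 0.0712]
tool_rot: [[0.973, -0.231, -0.001], [-0.231, -0.973, -0.0], [-0.001, 0.0, -1.0]]
contact_force: [0.0, -0.1, 0.2]
opening: 0.0002
grasp_force: 0.0
time_s: 17.3
tool_pos: [0.5707, 0.0268, 0.0665]
tool_rot: [[0.973, -0.231, -0.0], [-0.231, -0.973, -0.0], [-0.0, 0.0, -1.0]]
contact_force: [-0.1, -1.4, 0.2]
opening: 0.0
grasp_force: 0.0
time_s: 17.63
tool_pos: [0.5708, 0.0268, 0.0637]
tool_rot: [[0.973, -0.231, -0.0], [-0.231, -0.973, -0.0], [-0.0, 0.0, -1.0]]
contact_force: [-0.3, -0.0, -0.2]
opening: -0.0002
grasp_force: 0.0
```

```bash
python3 -m jog '[[[0,0,0.2,0,-1],[0,0,0.4,0,-1],[0,0,0.4,0,-1],[0,0,0.4,0,-1]]]'
python3 -m jog '[[[0,0,0.1,0,-1],[0,0,0.3,0,-1],[0,0,0.3,0,-1],[0,0,0.3,0,-1]]]'
python3 -m jog '[[[0,0,0.1,0,-1],[0,0,0.2,0,-1],[0,0,0.2,0,-1],[0,0,0.2,0,-1]]]'
```

```text
time_s: 17.97
tool_pos: [0.5707, 0.0268, 0.0596]
tool_rot: [[0.973, -0.231, -0.0], [-0.231, -0.973, -0.0], [-0.0, 0.0, -1.0]]
contact_force: [-0.0, 0.4, 0.0]
opening: -0.0
grasp_force: 0.0
time_s: 18.3
tool_pos: [0.5708, 0.0268, 0.0566]
tool_rot: [[0.973, -0.231, -0.0], [-0.231, -0.973, -0.0], [-0.0, 0.0, -1.0]]
contact_force: [-0.1, -0.1, 0.4]
opening: -0.0003
grasp_force: 0.0
time_s: 18.63
tool_pos: [0.571, 0.0268, 0.0549]
tool_rot: [[0.973, -0.231, 0.0], [-0.231, -0.973, -0.0], [0.0, 0.0, -1.0]]
contact_force: [0.5, -0.5, 1.0]
opening: -0.0002
grasp_force: 0.5
```

Contact comes at TCP ≈ 0.055, as predicted. Now pressing the 6 mm stroke.

```bash
python3 -m jog '[[[0,0,0.2,0,-1],[0,0,0.4,0,-1],[0,0,0.5,0,-1],[0,0,0.5,0,-1]]]'
python3 -m jog '[[[0,0,0.1,0,-1],[0,0,0.2,0,-1],[0,0,0.2,0,-1],[0,0,0.2,0,-1]]]'
python3 -m jog '[[[0,0,0.1,0,-1],[0,0,0.1,0,-1],[0,0,0.1,0,-1]]]'
```

```text
time_s: 18.97
tool_pos: [0.5711, 0.0268, 0.0498]
tool_rot: [[0.973, -0.231, 0.0], [-0.231, -0.973, -0.0], [0.0, 0.0, -1.0]]
contact_force: [-0.3, 0.8, 4.0]
opening: 0.0003
grasp_force: 1.7
time_s: 19.3
tool_pos: [0.5712, 0.0268, 0.0489]
tool_rot: [[0.973, -0.231, 0.001], [-0.231, -0.973, -0.0], [0.001, -0.0, -1.0]]
contact_force: [-1.6, 0.3, 8.8]
opening: -0.0001
grasp_force: 4.7
time_s: 19.55
tool_pos: [0.5712, 0.0268, 0.0488]
tool_rot: [[0.973, -0.231, 0.001], [-0.231, -0.973, -0.0], [0.001, -0.0, -1.0]]
contact_force: [-3.4, 0.2, 14.8]
opening: -0.0
grasp_force: 7.2
```

The button is bottomed: the TCP stopped after 6 mm and the force is 15 N. Releasing and withdrawing.

```bash
python3 -m jog '[[[0,0,-0.3,0,-1],[0,0,-0.6,0,-1],[0,0,-1,0,-1],[0,0,-2,0,-1],[0,0,-4,0,-1],[0,0,-7,0,-1],[0,0,-10,0,-1],[0,0,-13,0,-1],[0,2,-15,0,-1],[0,5,-15,0,-1],[0,8,-15,0,-1],[0,11,-15,0,-1]]]'
python3 -m jog '[[[-2,3,0,0,-1],[-4,6,0,0,-1],[-5,7,0,0,-1],[-5,7,0,0,-1],[-5,7,0,0,-1],[-5,7,0,0,-1],[-5,7,0,0,-1]]]'
python3 - <<'E'
from h import *
T=env.capture("top")[:,:,::-1].copy();S=env.capture("scene")[:,:,::-1].copy()
S0=cv2.imread("pics/scene0.png")
for c in("red","green","yellow"): print(c,blob(S0,c)[0],blob(S,c)[0])
cv2.imwrite("pics/end.png",S)
E
```

```text
time_s: 20.55
tool_pos: [0.5451, -0.081, 0.1976]
tool_rot: [[0.973, -0.23, 0.001], [-0.23, -0.973, -0.0], [0.001, 0.0, -1.0]]
contact_force: [1.0, -0.5, -0.1]
opening: 0.0002
grasp_force: 0.0
time_s: 21.13
tool_pos: [0.4817, -0.136, 0.1969]
tool_rot: [[0.973, -0.229, 0.001], [-0.229, -0.973, 0.0], [0.001, -0.0, -1.0]]
contact_force: [0.3, 0.4, -0.3]
opening: -0.0001
grasp_force: 0.0
red (302.4822134387352, 228.31752305665347) (302.4866275277234, 228.279843444227)
green (342.911877394636, 243.08045977011494) (342.81124497991965, 243.06024096385542)
yellow (359.9016196760648, 184.91789642071583) (359.95181155087886, 184.9931045478098)
```

View pics/end.png

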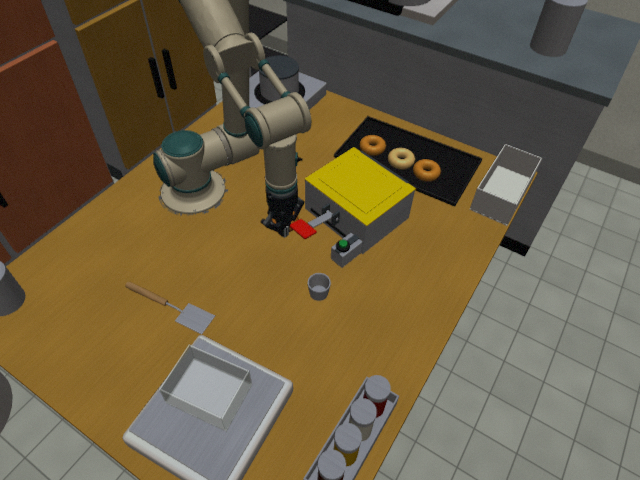

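In the final view the lid (360,185), pad (302,228) and button (343,243) match the start picture to within 0.1 px. The cup and other loose items look undisturbed, bagel_a is hidden behind the hand, and the hand is clear.

```bash
python3 -c "
from station import env
print(env.hand_in())"
```

```text
the job is handed in; nothing more can be done
None
```

The job is done and handed in: lid opened fully by the lever and held about 3.5 s, closed slowly over about 2.5 s, then the button pressed right down and released and the hand withdrawn at about 21 s; bagel_a was hidden behind the hand in the last picture, so I did not see it at the end.

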